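Engage the bayonet collar of the bench filter

TASK

Take the loose lid off the filter housing: by its tab, tip it up clearly aslant about its far edge, lift it off and lay it flat on the bench beside the housing. Then grip the knurled collar that stands inside, turn it clockwise until its hidden keyway drops over the pin, push it fully home against its spring, and finish while still holding it pushed home; leave the other things on the bench alone.

Things in the scene. Friction and masses are not known exactly. Their poses are not given: they have to be found in the camera images.
- housing: Fixed grey filter housing, an open round pot: 160 mm across outside, 146 mm inside, rim 70 mm and inner floor 10 mm above the bench; four low feet reach 105 mm from the axis, a port at its back (+x) 118 mm. Origin on its axis at bench level, z up.
- spigot (a point): Centre of the top of the spigot on the housing's axis, 46 mm above the bench, inside the collar: 29 mm diameter, with a shoulder 21.5 mm above the bench. One round pin (8 mm, its top 29 mm above the bench) sticks out sideways from it at an angle that is not told; the collar hides it. Axes as the housing.
- lid_mid (a point): Centre of the loose round steel lid (about 0.16 kg), at the underside of its flange: flange 161 mm diameter, 5 mm thick, lying on the rim; under it a locating plug, 136 mm diameter, 5 mm thick, hanging inside the rim with 5 mm play all round. z up; -x points to the tab, which is on the robot's side, up to 45 degrees off.
- lid_tab (a point): Grasp point of the lid's upright pull tab: a plate 10 mm thick along the lid's x, 28 mm wide along y, standing 36 mm above the flange's top. The point is in its middle, 62 mm from the lid's centre, 23 mm above the flange's top, 13 mm below the tab's top. Axes as the lid.
- lid_far (a point): Point on the lid's edge opposite the tab, 80.5 mm from its centre, at the underside of the flange: the lid tips about this edge. Axes as the lid.
- lid: The same lid: origin at the centre of its plug's underside, 5 mm below lid_mid; 65 mm above the bench at the start, 0 when the lid is laid flat on the bench on its plug (the flange's top is then 10 mm up).
- collar_mid (a point): Centre, half-way up, of the knurled collar: a round metal cap 54 mm in diameter, 32 mm high, closed on top, about 0.13 kg, loose on the spigot (1.5 mm play all round), under the lid. At the start it stands level on the spring plate, this point 46 mm and its top 62 mm above the bench; home, this point is 37.5 mm up. z up.
- collar: The same collar, origin at its underside. Its bore has one unseen keyway, 12 mm wide for the 8 mm pin (2 mm free either side, about 0.1 rad; the round pin draws it in a little more). It comes over the pin by a clockwise turn (seen from above) of 0.45 to 1.15 rad in all. Before that the pin stops a push after about 1 mm (2 to 3 with give); once over the pin it goes 8.5 mm down to the shoulder.
- spring_plate (a joint): How far the spring plate under the collar, a ring of 52 mm outer diameter, is pushed down: 0 at rest, 0.0085 m with the collar home. It needs about 4 N to start and 8 N at home, and lifts the collar again as soon as that is let go.
- bushing: Bystander: grey turned bushing ring, 42 mm in diameter, 14 mm high, lying on the bench; origin at the centre of its underside.
- spanner: Bystander: double open ended spanner, 164 mm long (along its y), 35 mm wide, 8 mm high, lying on the bench; origin at the centre of its underside.
- beech_block: Bystander: beech offcut 62 x 130 x 42 mm (long along its y) lying on the bench; origin at the centre of its underside.

How it is judged:
By the outcome, as a careful person would: the job done as asked, in the order asked, and still so for the second after the job is handed in, while the arm keeps its last pose, push and grip.
It also fails if it takes over 48 s, if anything falls off the work surface, if the arm or the gripper's body presses on something with over 40 N, if the wrist force passes 120 N, or if a joint passes its speed limit or range.

ROBOT

A 7-joint arm with a two-finger parallel gripper is mounted at the origin on a cart in front of the work surface, level with it; the furniture and walls round the work are solid. World frame = base frame: x ahead of the robot, y to its left, z up, the work surface at z = 0. Lengths are in m, angles in rad, forces in N, time in s.
With the tool pointing down it reaches from about 0.4 to 0.875 m from the base axis. Payload 19.3 kg.
Tool frame: the origin (TCP) lies at the very end of the fingers, on their centre line; the grasp point (between the pads) lies bot.tcp_to_grasp behind it (bot.tcp_to_grasp is the distance from the TCP to the grasp point, in m); z points along the fingers, y is the direction in which the jaws open and shut (so a half turn about z gives the same grasp; the last joint's range is limited). The gripper opens to 85 mm and grips with 20 to 120 N. Pads are 22 mm wide; open, the fingers measure 114 mm over their backs; the gripper's body (76 mm by 85 mm) begins 54 mm behind the grasp point. The pads swing forward as they close: fully open they stand 13 mm farther back than shut.
Start: joints at [-1.331, 0.521, -0.036, 1.599, 0.021, 1.021, -0.113], TCP at [0.191, 0.595, 0.211] pointing down, gripper open.
Joint ranges: [-2.91, 2.91], [-0.3, 2.13], [-1.5, 1.42], [0.17, 2.43], [-1.26, 4.41], [0.16, 1.93], [-2.52, 2.52]. Speed limits (rad/s): [1.89, 1.89, 2.39, 2.39, 3.01, 3.01, 3.01].

INTERFACE

Orientations are given as [roll, pitch, yaw] about the fixed x, y, z axes, in that order (R = Rz(yaw) Ry(pitch) Rx(roll)).
In Python, from workcell import bot gives the robot as it stands.
- The arm moves only by the tool servo_tool, never from a script. Its argument "targets" is a list of rows, each a list of 2 entries, a list of its own where there are three numbers: the shift along the tool's x, y, z in units of 0.05 m (1.0 is 0.05 m), then the turn about the tool's z in units of 5 degrees (1.0 is 5 degrees). A call has 1 to 12 rows; each row shifts and turns the commanded pose from where the row before left it, along the tool's axes as they then stand; what a row does not reach is not made up. A row lasts 1/8 s, in which the tool goes at most 62.5 mm and 10.7 degrees, less where a joint would pass 70% of its speed; a pose out of reach is approached as far as the arm can. A call with a number of a shift or a turn outside -1 to 1 is refused whole. A call with a gripper value outside its range is refused whole. "gripper" is the opening, from -1 (shut) to 1 (fully open), so that 0 is half open, set as the call begins (left out, the last holds). The fingers move at their own pace and stop on an object; "newtons" is the grip in N (left out, the last holds). Time passes only in rows, so rows that do not move let the fingers close. It gives the time, the measured TCP pose, the force and the opening at its end, in the units of the state.
- bot.observe(): the state, without advancing time (a new reading comes with each control period).
- bot.grab_frame(name): name is "scene" or "top" or "wrist"; returns the picture (480x640x3 uint8, blue, green, red); there is no depth.
- bot.get_calibration(name): a dict with "fx", "fy", "cx", "cy" (pixels), "pose" (4x4, takes a point from camera to world coordinates). Camera axes: x right, y up, looking along -z (the intrinsics and any distortion apply to the point x, -y, -z); pixel columns grow to the right and rows downward; lengths in m; the calibration is good to about 2 mm. A picture is of the moment at which its call begins: read the wrist's pose just before it. get_calibration takes no time and is no camera call; for the wrist camera it gives the pose at the moment of the call.
- bot.job_done(): hands the job in, once; it reports no verdict.
The state is a dict: "clock": time; "qpos": joint angles; "qd": joint speeds; "joint_efforts": joint torques, N m; "position": TCP position; "tool_rot": TCP orientation; "force": force on the tool from outside, world axes, zero at the start; "moment": the same for the moment, N m; "grip_width": finger opening in m.
Only numpy, scipy, OpenCV 4.12 (cv2) and the standard library are available. Lean on these libraries where they do the work, as an engineer would, in place of code of your own. Each camera call takes 0.05 s, during which the arm holds its last target.

## Working session

There is one attempt and no reset: what is moved stays moved. The work goes in short steps, Python scripts to look and compute and a tool call to move; the robot and the scene stay as the last step left them, time stands still between calls to the robot, and variables do not carry over. Pictures are saved under pics/ and viewed, and the job is handed in when it is done.

Besides the shell and the picture viewer there is one more tool, called after "Emit:" as a command line: name --argument value ..., lists and objects as JSON in quotes. servo_tool: Moves the arm, as the interface text tells. Its arguments: {"type":"object","properties":{"targets":{"type":"array","items":{"type":"array"}},"gripper":{"type":"number"},"newtons":{"type":"number"}},"required":["targets"]}

```bash
mkdir -p pics; ls
python3 - <<'E'
from workcell import bot
import cv2
s=bot.observe()
print({k:(v if not hasattr(v,'round') else v) for k,v in s.items()}, bot.tcp_to_grasp)
for n in ["scene","top","wrist"]:
    c=bot.get_calibration(n); print(n,c)
    cv2.imwrite(f"pics/{n}0.png",bot.grab_frame(n))
E
```

```text
pics
{'clock': 0.0, 'qpos': array([-1.33120673,  0.52203369, -0.03631935,  1.60001887,  0.02124254,
        1.0211115 , -0.1128026 ]), 'qd': array([-9.50757104e-04,  1.31471110e-03,  5.60440245e-04,  4.49270285e-05,
        1.03724795e-03, -1.91448842e-03, -1.67605321e-03]), 'joint_efforts': array([ 1.62707976e-03, -9.27103043e+01,  1.98053151e+00, -3.69931984e+01,
        1.78955850e-02,  8.23546696e-03, -3.70621012e-05]), 'position': array([0.19047699, 0.59487425, 0.2104097 ]), 'tool_rot': array([-3.14041373e+00,  1.25811740e-04,  2.83180602e+00]), 'force': array([ 0.47911094, -0.28424442, -0.12019955]), 'moment': array([ 0.05065317,  0.01552624, -0.02903464]), 'grip_width': 0.08543182707587287} 0.0187
scene {'fx': 463.57012833435795, 'fy': 463.57012833435795, 'cx': 318.11300174632913, 'cy': 241.51790349478043, 'pose': array([[ 0.88655786,  0.24635674, -0.39156546,  0.04682205],
       [-0.46244849,  0.44905196, -0.7645219 , -0.90884248],
       [-0.01251189,  0.85887176,  0.51203785,  0.72640556],
       [ 0.        ,  0.        ,  0.        ,  1.        ]])}
top {'fx': 552.2434832233043, 'fy': 552.2434832233043, 'cx': 323.95680689082747, 'cy': 230.0230063043515, 'pose': array([[ 0.0468871 ,  0.97818621, -0.20236934,  0.18103238],
       [-0.99888879,  0.0468822 , -0.00482025,  0.02135983],
       [ 0.00477242,  0.20237047,  0.97929741,  1.72023619],
       [ 0.        ,  0.        ,  0.        ,  1.        ]])}
wrist {'fx': 398.0428846329811, 'fy': 398.0428846329811, 'cx': 316.16042258983055, 'cy': 233.76130477764974, 'pose': array([[ 0.30550885, -0.91362306, -0.26824848,  0.12307106],
       [ 0.95218838,  0.29275597,  0.08735696,  0.61770673],
       [-0.00127999, -0.28211141,  0.9593808 ,  0.37314419],
       [ 0.        ,  0.        ,  0.        ,  1.        ]])}
```

View pics/scene0.png

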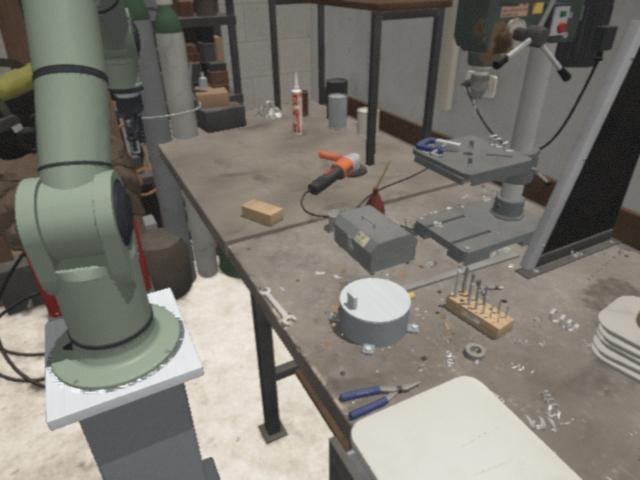

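View pics/top0.png

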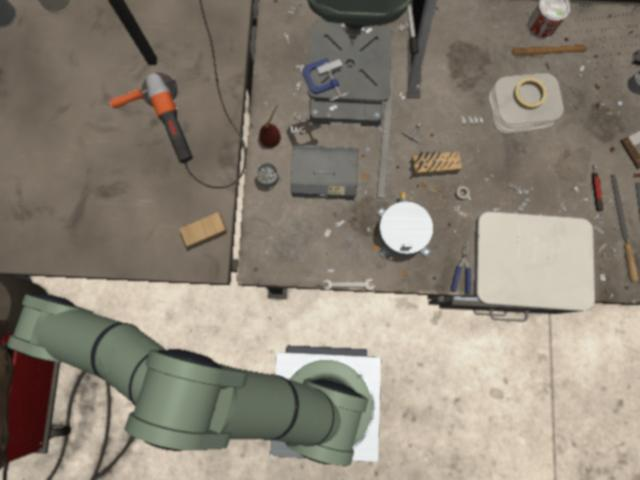

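View pics/wrist0.png

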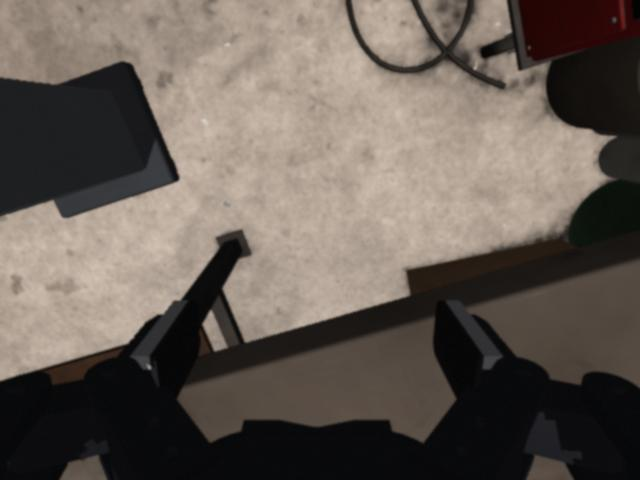

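```bash
cat > h.py <<'E'
import numpy as np, cv2
from workcell import bot
def ray(c,u,v):
    d=np.array([(u-c['cx'])/c['fx'],-(v-c['cy'])/c['fy'],-1.0]); P=c['pose']
    return P[:3,3],P[:3,:3]@d
def plane(c,u,v,z):
    o,d=ray(c,u,v); return o+d*(z-o[2])/d[2]
def proj(c,p):
    P=c['pose']; q=P[:3,:3].T@(np.asarray(p,float)-P[:3,3]); 
    return np.array([c['cx']+c['fx']*q[0]/-q[2], c['cy']-c['fy']*q[1]/-q[2]])
E
python3 - <<'E'
from h import *
for n,(a,b,w,hh) in {"top":(290,140,200,160),"scene":(240,230,280,200)}.items():
    im=cv2.imread(f"pics/{n}0.png")[b:b+hh,a:a+w]
    s=800//w if n=="scene" else 4
    s=min(s,600//hh)
    cv2.imwrite(f"pics/{n}0z.png",cv2.resize(im,None,fx=s,fy=s,interpolation=cv2.INTER_CUBIC)); print(n,s)
E
```

```text
top 3
scene 2
```

View pics/top0z.png

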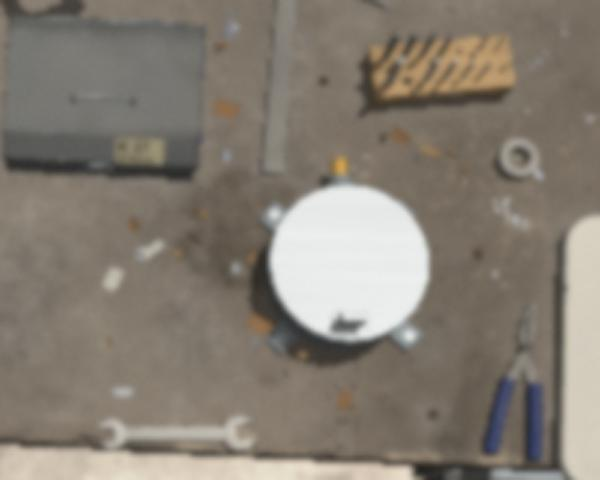

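View pics/scene0z.png

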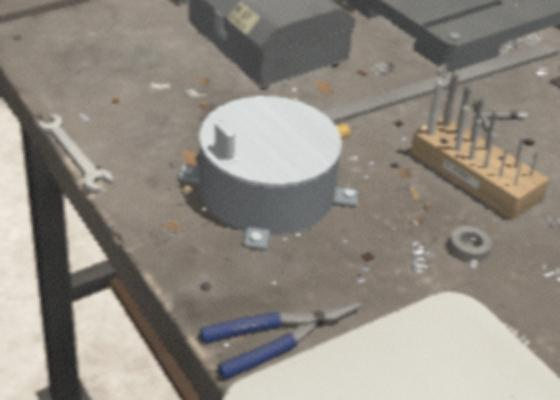

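Run:
```python
from h import *
c=bot.get_calibration("top"); im=cv2.imread("pics/top0.png")
g=cv2.cvtColor(im,cv2.COLOR_BGR2GRAY); m=np.zeros_like(g); m[190:265,370:445]=(g[190:265,370:445]>190)*255
cs,_=cv2.findContours(m,0,2); k=max(cs,key=cv2.contourArea); h=cv2.convexHull(k)
pts=np.array([plane(c,u,v,0.075)[:2] for u,v in h[:,0]]); (x,y),r=cv2.minEnclosingCircle((pts*1000).astype(np.float32)); print("lid",x,y,r)
e=cv2.fitEllipse(h); print(e, plane(c,*e[0],0.075))
print("tab dark bit", plane(c,406,248,0.09), plane(c,290+348/3,140+325/3,.075),plane(c,290+348/3,140+325/3,.111))
print("port", plane(c,290+340/3,140+165/3,.03))
for n,(u,v) in dict(tbL=(295,198),tbR=(355,198),spL=(325,284),spR=(373,284),footLL=(383,253),footUL=(381,211),footLR=(426,251)).items(): print(n,plane(c,u,v,0.005))
c=bot.get_calibration("scene")
for n,(u,v,z) in dict(tabtop=(240+225/2,230+124/2,.111),).items(): print(n,plane(c,u,v,z))
```

```text
lid 542.9369506835938 -220.00674438476562 80.15817260742188
((406.2049560546875, 226.97329711914062), (50.16255187988281, 52.547203063964844), 116.99455261230469) [ 0.54249823 -0.22049322  0.075     ]
tab dark bit [ 0.47474096 -0.21875379  0.09      ] [ 0.47642076 -0.22098032  0.075     ] [ 0.46995727 -0.21567759  0.111     ]
port [ 0.65557103 -0.21627542  0.03      ]
tbL [0.6358582  0.12754676 0.005     ]
tbR [ 0.64513516 -0.06483976  0.005     ]
spL [0.36447408 0.01852878 0.005     ]
spR [ 0.37154987 -0.13059273  0.005     ]
footLL [ 0.4706384  -0.15920901  0.005     ]
footUL [ 0.60622235 -0.14938764  0.005     ]
footLR [ 0.48347508 -0.29440317  0.005     ]
tabtop [ 0.48364757 -0.21751656  0.111     ]
```

Emit:
servo_tool --targets '[[[0,0,-0.2],-0.9],[[0,0,-0.2],-0.9],[[0,0,-0.2],-0.9],[[0,0,-0.2],-0.85],[[-0.74,-0.84,0],0],[[-0.74,-0.84,0],0],[[-0.74,-0.84,0],0],[[-0.74,-0.84,0],0],[[-0.74,-0.84,0],0],[[-0.74,-0.84,0],0],[[-0.74,-0.84,0],0]]'

```text
clock: 1.52
position: [0.4505, 0.2997, 0.251]
tool_rot: [3.142, 0.0, -3.142]
force: [0.4, 0.3, 0.5]
grip_width: 0.0856
```

Emit:
servo_tool --targets '[[[0,-0.95,0],0],[[0,-0.95,0],0],[[0,-0.95,0],0],[[0,-0.95,0],0],[[0,-0.95,0],0],[[0,-0.95,0],0],[[0,-0.95,0],0],[[0,-0.95,0],0],[[0,-0.95,0],0],[[0,-0.95,0],0],[[0,-0.95,0],0],[[0,0,0],0]]'

```text
clock: 3.02
position: [0.4487, -0.2245, 0.2508]
tool_rot: [-3.141, -0.001, 3.137]
force: [-0.8, 2.0, -0.3]
grip_width: 0.085
```

Run:
```python
from h import *
s=bot.observe(); print(s['clock'],s['qpos'].round(3),s['position'].round(4),s['tool_rot'].round(4),s['force'],s['grip_width'])
np.savez("w1.npz",**bot.get_calibration("wrist"))
cv2.imwrite("pics/w1.png",bot.grab_frame("wrist"))
```

```text
3.025 [ 0.111  0.288  0.293  1.882 -0.097  0.986  2.012] [ 0.4487 -0.2245  0.2508] [-3.1405e+00 -5.0000e-04  3.1369e+00] [-0.77341931  1.96066161 -0.25511145] 0.08502332953666841
```

View pics/w1.png

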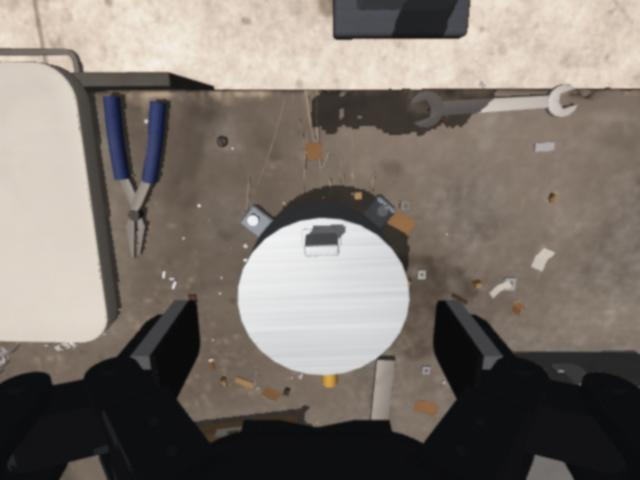

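Run:
```python
from h import *
im=cv2.imread("pics/w1.png")
cv2.imwrite("pics/w1z.png",cv2.resize(im[210:280,280:370],None,fx=8,fy=8,interpolation=cv2.INTER_CUBIC))
c=dict(np.load("w1.npz")); print(c['pose'].round(4))
g=cv2.cvtColor(im,cv2.COLOR_BGR2GRAY); m=(g>170).astype(np.uint8)*255; m[:200]=0;m[390:]=0;m[:,:225]=0;m[:,425:]=0
cs,_=cv2.findContours(m,0,2); h=cv2.convexHull(max(cs,key=cv2.contourArea))
pts=np.array([plane(c,u,v,0.075)[:2] for u,v in h[:,0]])
A=np.c_[2*pts,np.ones(len(pts))];s=np.linalg.lstsq(A,(pts**2).sum(1),rcond=None)[0]; print("lid",s[:2],np.sqrt(s[2]+s[0]**2+s[1]**2))
```

```text
[[ 0.0054 -0.9596 -0.2814  0.3779]
 [ 1.      0.0048  0.0029 -0.2232]
 [-0.0014 -0.2814  0.9596  0.4135]
 [ 0.      0.      0.      1.    ]]
lid [ 0.54254731 -0.2185477 ] 0.07965485508062167
```

View pics/w1z.png

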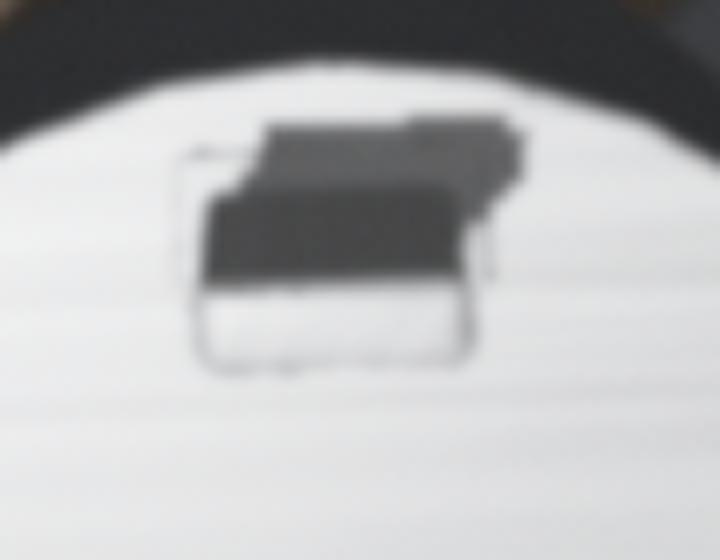

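Run:
```python
from h import *
c=dict(np.load("w1.npz"))
P=[plane(c,280+a/8,210+b/8,.111) for a,b in [(200,288),(465,282),(205,370),(470,362)]]
for p in P: print(p)
m=np.mean(P,0); print("mid",m, "dirs",P[1]-P[0],P[3]-P[2])
for q in [(465,282),(200,288)]: pass
L=np.array([.5425,-.2190]); v=L-m[:2]; print(np.linalg.norm(v),np.degrees(np.arctan2(v[1],v[0])))
```

```text
[ 0.47679298 -0.23307584  0.111     ]
[ 0.47629356 -0.20661008  0.111     ]
[ 0.48547603 -0.23268785  0.111     ]
[ 0.48475374 -0.20602156  0.111     ]
mid [ 0.48082908 -0.21959883  0.111     ] dirs [-0.00049942  0.02646575  0.        ] [-0.00072229  0.02666628  0.        ]
0.06167382840825842 0.5563323872318625
```

Emit:
servo_tool --targets '[[[-0.32,0.05,0.5],-0.25],[[-0.33,0.05,0.7],0],[[0,0,0.8],0],[[0,0,0.4],0],[[0,0,0],0]]' --gripper 0.2 --newtons 20

```text
clock: 3.7
position: [0.4814, -0.2146, 0.13]
tool_rot: [3.14, -0.002, -3.119]
force: [0.0, -0.0, 0.2]
grip_width: 0.0514
```

Run:
```python
from h import *
s=bot.observe(); print(s['clock'],s['position'].round(4),s['tool_rot'].round(4),s['force'],s['grip_width'])
np.savez("w2.npz",**bot.get_calibration("wrist"))
cv2.imwrite("pics/w2.png",bot.grab_frame("wrist"))
```

```text
3.7 [ 0.4814 -0.2146  0.13  ] [ 3.1405e+00 -2.4000e-03 -3.1185e+00] [ 0.01876208 -0.0193387   0.23662327] 0.05137316263015238
```

View pics/w2.png

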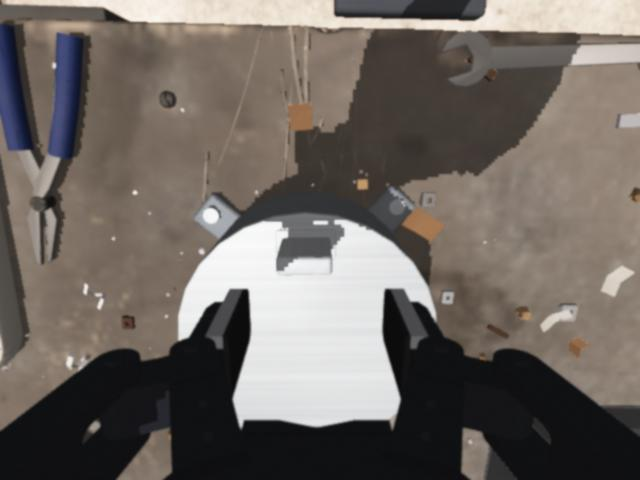

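Run:
```python
from h import *
im=cv2.imread("pics/w2.png")
cv2.imwrite("pics/w2z.png",cv2.resize(im[215:290,255:355],None,fx=8,fy=8,interpolation=cv2.INTER_CUBIC))
c=dict(np.load("w2.npz"))
for z in (.075,.111): print(plane(c,276.5,267,z),plane(c,331,267,z))
```

```text
[ 0.49510356 -0.23672691  0.075     ] [ 0.49439909 -0.20490154  0.075     ]
[ 0.48119718 -0.23323698  0.111     ] [ 0.48060915 -0.20667186  0.111     ]
```

View pics/w2z.png

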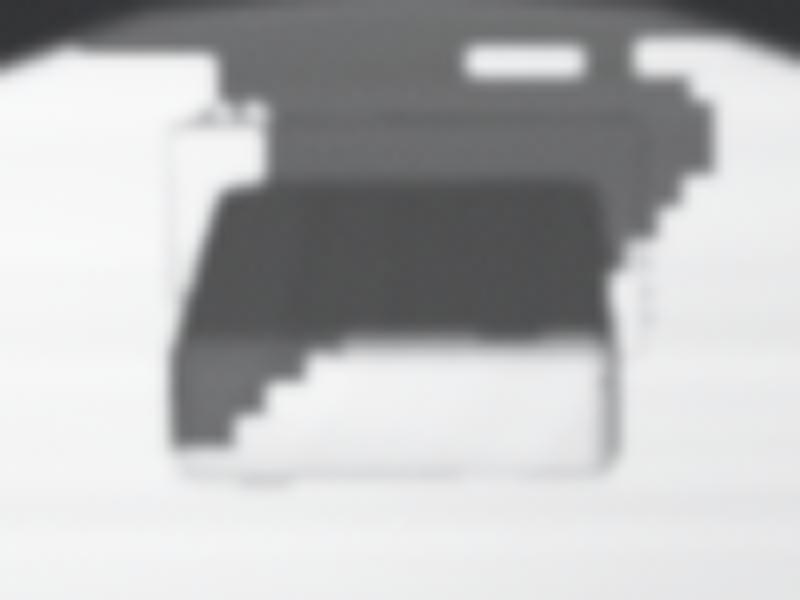

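Emit:
servo_tool --targets '[[[0,-0.11,0.5],0],[[0,0,0.52],0],[[0,0,0],0]]'

```text
clock: 4.12
position: [0.4819, -0.2209, 0.08]
tool_rot: [3.141, -0.001, -3.119]
force: [0.5, -0.4, 0.8]
grip_width: 0.0512
```

Emit:
servo_tool --targets '[[[0,0,0],0],[[0,0,0],0],[[0,0,0],0],[[0,0,0],0]]' --gripper -1 --newtons 20

```text
clock: 4.62
position: [0.4829, -0.2216, 0.0816]
tool_rot: [-3.141, 0.002, -3.12]
force: [-1.2, 0.9, 6.9]
grip_width: 0.0271
```

Emit:
servo_tool --targets '[[[-0.04,0,-0.18],0],[[-0.06,0,-0.18],0],[[-0.08,0,-0.18],0],[[0,0,0],0]]'

```text
clock: 5.12
position: [0.4919, -0.2213, 0.1079]
tool_rot: [-3.141, 0.001, -3.12]
force: [-0.4, -0.1, -2.1]
grip_width: 0.0268
```

Run:
```python
from h import *
s=bot.observe(); print(s['clock'],s['position'].round(4),s['tool_rot'].round(4),s['force'],s['moment'],s['grip_width'])
cv2.imwrite("pics/w3.png",bot.grab_frame("wrist"))
im=bot.grab_frame("scene"); cv2.imwrite("pics/s3.png",cv2.resize(im[220:370,280:480],None,fx=4,fy=4,interpolation=cv2.INTER_CUBIC))
```

```text
5.125 [ 0.4919 -0.2213  0.1079] [-3.1411e+00  1.5000e-03 -3.1195e+00] [-0.44638071 -0.06577828 -2.08191183] [-0.00276711  0.11711144 -0.02498555] 0.02684989118359865
```

View pics/s3.png

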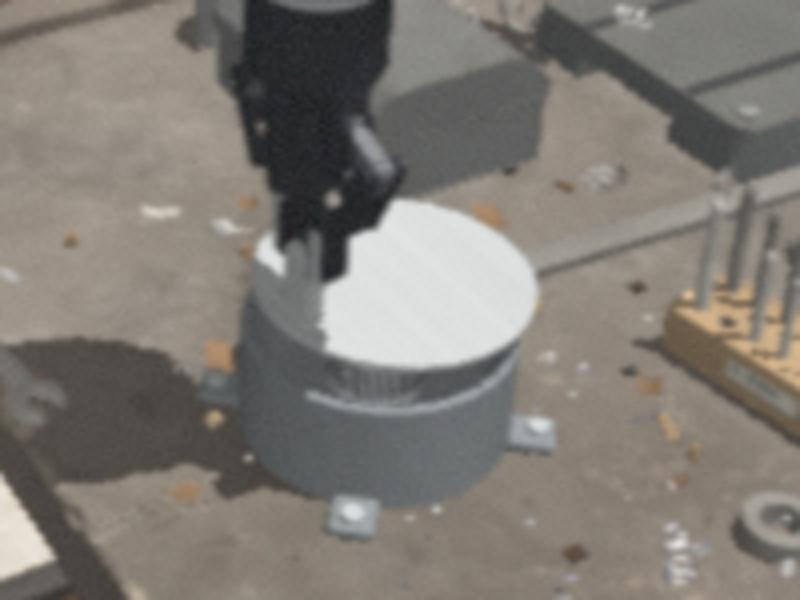

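View pics/w3.png

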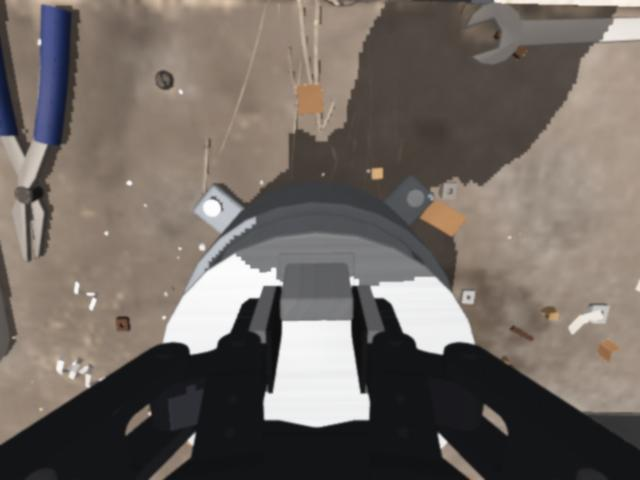

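Run:
```python
from h import *
c=bot.get_calibration("scene")
for th in (0,10):
    t=np.radians(th); g=np.array([.4919,.1079+.0165]) # grasp approx
    for nm,(dx,dy,dz) in dict(far=(.1425,0,-.023),right=(.062,-.0805,-.023),left=(.062,.0805,-.023),near=(-.0185,0,-.023)).items():
        x=g[0]+dx*np.cos(t)+dz*np.sin(t); z=g[1]-dx*np.sin(t)+dz*np.cos(t)
        u=proj(c,(x,-.2213+dy,z)); print(th,nm,((u-[280,220])*4).round(),(round(x,3),round(z,3)))
```

```text
0 far [516. 230.] (np.float64(0.634), np.float64(0.101))
0 right [486. 349.] (np.float64(0.554), np.float64(0.101))
0 left [324. 198.] (np.float64(0.554), np.float64(0.101))
0 near [277. 311.] (np.float64(0.473), np.float64(0.101))
10 far [504. 267.] (np.float64(0.628), np.float64(0.077))
10 right [477. 367.] (np.float64(0.549), np.float64(0.091))
10 left [316. 215.] (np.float64(0.549), np.float64(0.091))
10 near [271. 308.] (np.float64(0.47), np.float64(0.105))
```

Emit:
servo_tool --targets '[[[0.18,0,0],0],[[0,0,0.25],0],[[0,0,0.24],0],[[0,0,0],0]]'

```text
clock: 5.72
position: [0.4818, -0.2213, 0.0812]
tool_rot: [3.141, -0.001, -3.12]
force: [-0.4, 1.7, -0.5]
grip_width: 0.0272
```

Emit:
servo_tool --targets '[[[-0.06,0,0],0],[[-0.06,0,0],0],[[0,0,0],0]]'

```text
clock: 6.1
position: [0.4867, -0.2212, 0.082]
tool_rot: [3.141, -0.003, -3.12]
force: [-7.8, -0.5, 1.7]
grip_width: 0.0273
```

Emit:
servo_tool --targets '[[[-0.06,0,-0.06],0],[[-0.04,0,-0.12],0],[[-0.04,0,-0.12],0],[[-0.05,0,-0.12],0],[[0,0,0],0]]'

```text
clock: 6.72
position: [0.4971, -0.2211, 0.1036]
tool_rot: [3.141, -0.001, -3.12]
force: [-4.7, 0.6, 0.7]
grip_width: 0.0271
```

Run:
```python
from h import *
s=bot.observe(); print(s['clock'],s['position'].round(4),s['tool_rot'].round(4),s['force'],s['moment'],s['grip_width'])
im=bot.grab_frame("scene"); cv2.imwrite("pics/s4.png",cv2.resize(im[220:370,280:480],None,fx=4,fy=4,interpolation=cv2.INTER_CUBIC))
```

```text
6.725 [ 0.4971 -0.2211  0.1036] [ 3.1415e+00 -1.1000e-03 -3.1199e+00] [-4.68137645  0.56545506  0.70047919] [-0.11557385  1.23651596 -0.03351697] 0.027093518861105816
```

View pics/s4.png

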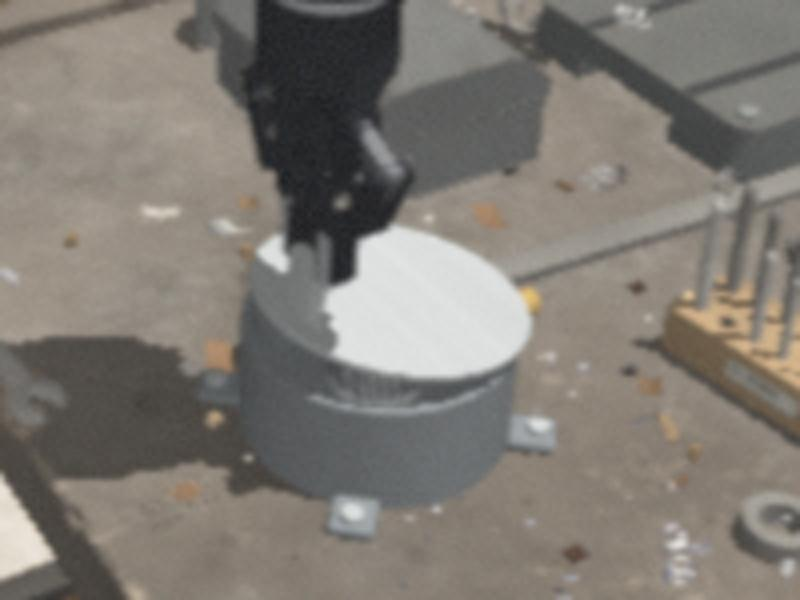

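Emit:
servo_tool --targets '[[[-0.05,0,-0.11],0],[[-0.05,0,-0.11],0],[[-0.06,0,-0.11],0],[[-0.06,0,-0.11],0],[[-0.02,0,0],0]]'

```text
clock: 7.4
position: [0.5102, -0.2209, 0.126]
tool_rot: [-3.141, 0.001, -3.12]
force: [0.6, 0.3, -1.0]
grip_width: 0.027
```

Run:
```python
from h import *
s=bot.observe(); print(s['clock'],s['position'].round(4),s['tool_rot'].round(4),s['force'],s['moment'],s['grip_width'])
im=bot.grab_frame("scene"); cv2.imwrite("pics/s5.png",cv2.resize(im[220:370,280:480],None,fx=4,fy=4,interpolation=cv2.INTER_CUBIC))
```

```text
7.4 [ 0.5102 -0.2209  0.126 ] [-3.1413e+00  1.1000e-03 -3.1196e+00] [ 0.58329659  0.31167606 -1.03917995] [ 0.00319086  0.09888318 -0.03119102] 0.027025986575090075
```

View pics/s5.png

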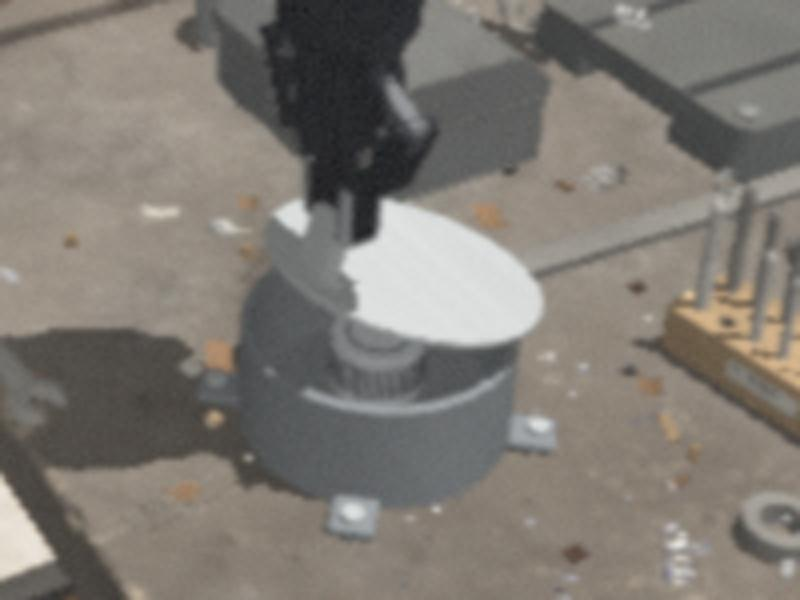

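Run:
```python
from h import *
c=bot.get_calibration("scene")
im=cv2.imread("pics/s5.png"); g=cv2.cvtColor(im,cv2.COLOR_BGR2GRAY); 
for th in (5,10,15,20,25):
    t=np.radians(th); g0=np.array([.5102,.126+.0165]); o=[]
    for k in range(0,360,30):
        a=np.radians(k); dx,dy,dz=.062+.0805*np.cos(a),.0805*np.sin(a),-.023
        x=g0[0]+dx*np.cos(t)+dz*np.sin(t); z=g0[1]-dx*np.sin(t)+dz*np.cos(t)
        o.append(tuple(((proj(c,(x,-.2209+dy,z))-[280,220])*4).round().astype(int).tolist()))
    x=g0[0]+.1425*np.cos(t)-.028*np.sin(t); z=g0[1]-.1425*np.sin(t)-.028*np.cos(t)
    print(th,(round(x,3),round(z,3)),o)
```

```text
5 (np.float64(0.65), np.float64(0.102)) [(538, 214), (482, 183), (413, 169), (347, 173), (299, 195), (282, 231), (303, 273), (360, 309), (438, 326), (512, 320), (559, 293), (567, 253)]
10 (np.float64(0.646), np.float64(0.09)) [(531, 232), (476, 200), (408, 182), (343, 181), (296, 199), (279, 231), (301, 271), (357, 308), (434, 330), (507, 329), (553, 307), (560, 271)]
15 (np.float64(0.641), np.float64(0.079)) [(523, 251), (468, 217), (402, 195), (338, 190), (292, 202), (277, 230), (298, 269), (355, 308), (430, 334), (501, 338), (546, 321), (552, 289)]
20 (np.float64(0.635), np.float64(0.067)) [(514, 269), (460, 234), (395, 208), (333, 197), (289, 205), (274, 229), (296, 267), (352, 307), (426, 337), (495, 347), (538, 335), (543, 306)]
25 (np.float64(0.628), np.float64(0.057)) [(503, 287), (450, 250), (387, 221), (327, 205), (285, 207), (272, 228), (294, 264), (350, 305), (422, 340), (489, 356), (529, 349), (532, 323)]
```

Emit:
servo_tool --targets '[[[-0.05,0,-0.05],0],[[0,0,0],0]]' --gripper -0.37

```text
clock: 7.7
position: [0.5123, -0.2207, 0.1281]
tool_rot: [-3.142, 0.0, -3.12]
force: [-0.2, 0.5, -2.2]
grip_width: 0.0273
```

Run:
```python
from h import *
s=bot.observe(); print(s['clock'],s['position'].round(4),s['force'],s['moment'],s['grip_width'])
```

```text
7.7 [ 0.5123 -0.2207  0.1281] [-0.2314612   0.53661    -2.23139341] [ 0.02279243  0.05472741 -0.03119129] 0.02732289472087092
```

Emit:
servo_tool --targets '[[[-0.06,0,-0.09],0],[[-0.07,0,-0.1],0],[[0,0,0],0]]'

```text
clock: 8.07
position: [0.5191, -0.2207, 0.138]
tool_rot: [-3.141, 0.001, -3.12]
force: [-0.5, -0.9, -1.3]
grip_width: 0.0271
```

Run:
```python
from h import *
s=bot.observe(); print(s['clock'],s['position'].round(4),s['force'],s['moment'],s['grip_width'])
im=bot.grab_frame("scene"); cv2.imwrite("pics/s6.png",cv2.resize(im[220:370,280:480],None,fx=4,fy=4,interpolation=cv2.INTER_CUBIC))
c=bot.get_calibration("scene")
for th in (15,20,25,30):
    t=np.radians(th); g0=np.array([s['position'][0],s['position'][2]+.0165]); o=[]
    for k in range(240,360,30):
        a=np.radians(k); dx,dy,dz=.062+.0805*np.cos(a),.0805*np.sin(a),-.023
        x=g0[0]+dx*np.cos(t)+dz*np.sin(t); z=g0[1]-dx*np.sin(t)+dz*np.cos(t)
        o.append(tuple(((proj(c,(x,-.2209+dy,z))-[280,220])*4).round().astype(int).tolist()))
    x=g0[0]+.1425*np.cos(t)-.028*np.sin(t); z=g0[1]-.1425*np.sin(t)-.028*np.cos(t)
    print(th,(round(x,3),round(z,3)),o)
```

```text
8.075 [ 0.5191 -0.2207  0.138 ] [-0.49483291 -0.87427006 -1.34227014] [0.02441743 0.04723068 0.00277352] 0.02707022104926439
15 (np.float64(0.649), np.float64(0.091)) [(446, 311), (517, 316), (561, 299), (567, 267)]
20 (np.float64(0.643), np.float64(0.079)) [(442, 314), (511, 324), (553, 313), (558, 285)]
25 (np.float64(0.636), np.float64(0.069)) [(438, 317), (504, 333), (544, 327), (547, 302)]
30 (np.float64(0.628), np.float64(0.059)) [(433, 319), (497, 341), (534, 340), (535, 318)]
```

View pics/s6.png

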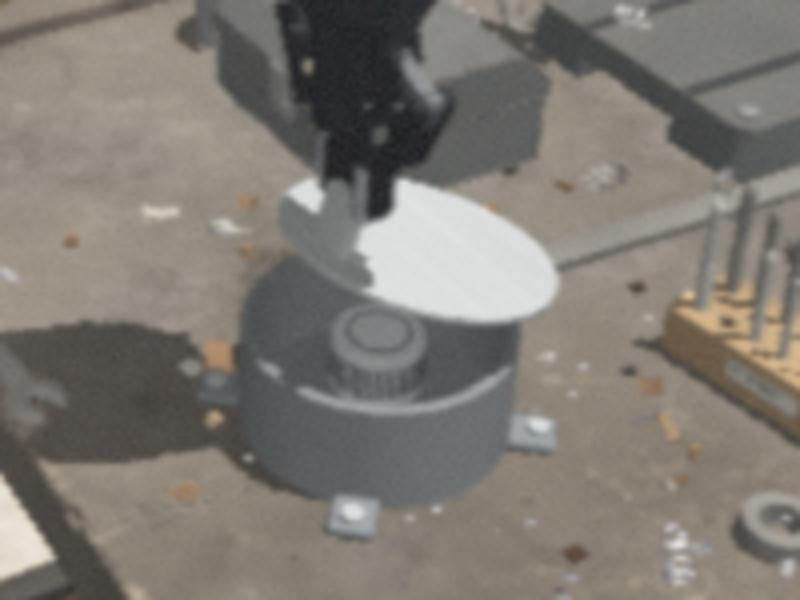

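Emit:
servo_tool --targets '[[[0,0,0],0],[[0,0,0],0],[[0.45,0,-0.5],0],[[0.45,0,-0.5],0],[[0,0.6,0],0],[[0,0.8,0],0],[[0,0.9,0],0],[[0,0.9,0],0],[[0,0.7,0],0],[[0,0.5,0],0],[[0,0,0],0]]' --gripper -1 --newtons 60

```text
clock: 9.5
position: [0.4687, 0.0001, 0.1875]
tool_rot: [3.141, -0.0, -3.117]
force: [-0.4, -1.7, -0.6]
grip_width: 0.0254
```

Run:
```python
from h import *
s=bot.observe(); print(s['clock'],s['qpos'].round(2),s['position'].round(4),s['force'],s['moment'],s['grip_width'])
im=bot.grab_frame("scene"); cv2.imwrite("pics/s7.png",cv2.resize(im[180:370,230:480],None,fx=3,fy=3,interpolation=cv2.INTER_CUBIC))
im=bot.grab_frame("top"); cv2.imwrite("pics/t7.png",cv2.resize(im[140:300,260:460],None,fx=3,fy=3,interpolation=cv2.INTER_CUBIC))
```

```text
9.5 [-0.3   0.31  0.21  2.03 -0.09  0.81  1.56] [4.687e-01 1.000e-04 1.875e-01] [-0.43064173 -1.69908905 -0.61295695] [-0.03026294  0.05512437  0.03872671] 0.025398400330212796
```

View pics/s7.png

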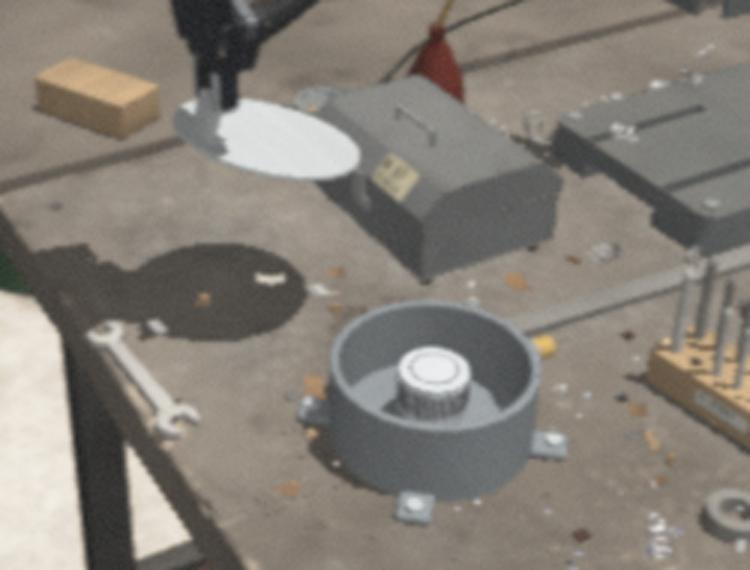

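View pics/t7.png

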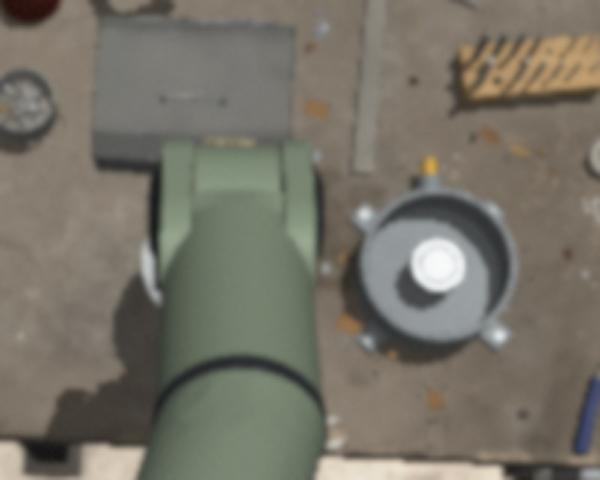

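Emit:
servo_tool --targets '[[[0,0,0.8],0],[[0,0,0.9],0],[[0,0,0.7],0],[[0,0,0],0]]'

```text
clock: 10.1
position: [0.4674, -0.0028, 0.066]
tool_rot: [-3.141, -0.004, -3.121]
force: [-0.4, 0.4, 0.1]
grip_width: 0.0255
```

Emit:
servo_tool --targets '[[[0,0,0],0],[[0.06,0,0.16],0],[[0.07,0,0.17],0],[[0.07,0,0.17],0],[[0.06,0,0.17],0],[[0,0,0.1],0],[[0,0,0],0]]' --gripper -0.37 --newtons 20

```text
clock: 10.98
position: [0.4557, -0.002, 0.0287]
tool_rot: [-3.142, -0.0, -3.12]
force: [-1.5, 0.4, 0.7]
grip_width: 0.027
```

Run:
```python
from h import *
s=bot.observe(); print(s['clock'],s['position'].round(4),s['force'],s['moment'],s['grip_width'])
im=bot.grab_frame("scene"); cv2.imwrite("pics/s8.png",cv2.resize(im[180:370,230:480],None,fx=3,fy=3,interpolation=cv2.INTER_CUBIC))
```

```text
10.975 [ 0.4557 -0.002   0.0287] [-1.48911747  0.38735839  0.73411772] [-0.006207    0.1649214  -0.00030351] 0.027039343135369372
```

View pics/s8.png

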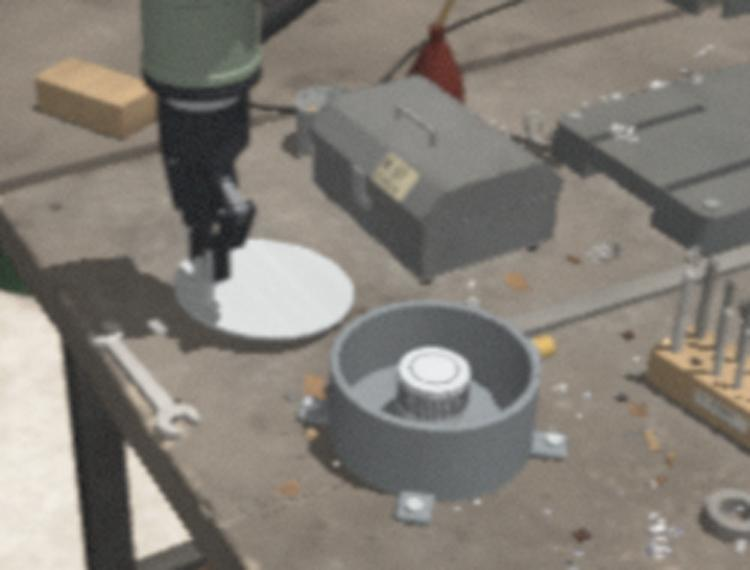

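Emit:
servo_tool --targets '[[[0.02,0,0.1],0],[[0.02,0,0.1],0],[[0,0,0.07],0],[[0,0,0],0],[[0,0,0],0]]'

```text
clock: 11.65
position: [0.4539, -0.002, 0.0154]
tool_rot: [-3.142, 0.0, -3.12]
force: [-0.6, -0.1, 1.5]
grip_width: 0.027
```

Run:
```python
from h import *
s=bot.observe(); print(s['clock'],s['position'].round(4),s['force'],s['moment'],s['grip_width'])
im=bot.grab_frame("scene"); cv2.imwrite("pics/s9.png",cv2.resize(im[230:310,270:370],None,fx=7,fy=7,interpolation=cv2.INTER_CUBIC))
```

```text
11.65 [ 0.4539 -0.002   0.0154] [-0.61877269 -0.07134172  1.48523438] [-0.07206596  0.14331255  0.01826674] 0.0269796520142197
```

View pics/s9.png

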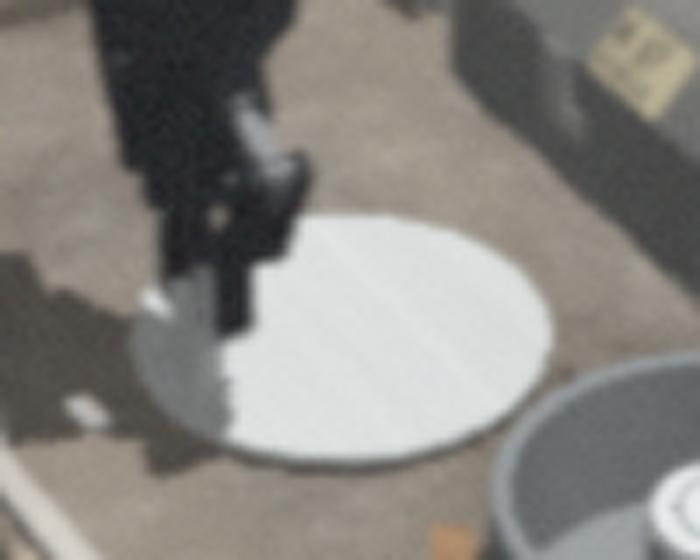

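Emit:
servo_tool --targets '[[[0,0,0.04],0],[[0,0,0],0]]'

```text
clock: 11.95
position: [0.4544, -0.0019, 0.0139]
tool_rot: [3.141, 0.001, -3.12]
force: [-1.5, 0.7, 12.4]
grip_width: 0.0274
```

Emit:
servo_tool --targets '[[[0,0,-0.04],0],[[0,0,0],0],[[0,0,-0.05],0],[[0,0,-0.5],0],[[0,0,-0.9],0],[[0,0,-0.9],0],[[0,0,-0.9],0],[[0,0,-0.5],0]]' --gripper 0.3

```text
clock: 12.95
position: [0.4542, -0.002, 0.2053]
tool_rot: [3.141, 0.002, -3.12]
force: [-0.2, 0.2, -0.6]
grip_width: 0.0558
```

Emit:
servo_tool --targets '[[[-0.16,-0.88,0],0],[[-0.16,-0.88,0],0],[[-0.16,-0.88,0],0],[[-0.16,-0.88,0],0],[[-0.16,-0.85,0],0],[[0,0,0],0]]' --gripper 1

```text
clock: 13.7
position: [0.4982, -0.2227, 0.2029]
tool_rot: [-3.14, -0.0, -3.124]
force: [-0.5, 0.7, -0.3]
grip_width: 0.0854
```

Run:
```python
from h import *
s=bot.observe(); print(s['clock'],s['qpos'].round(3),s['position'].round(4),s['tool_rot'],s['force'],s['grip_width'])
np.savez("w10.npz",**bot.get_calibration("wrist"))
cv2.imwrite("pics/w10.png",bot.grab_frame("wrist"))
im=bot.grab_frame("scene"); cv2.imwrite("pics/s10.png",im)
cv2.imwrite("pics/s10z.png",cv2.resize(im[220:370,260:460],None,fx=4,fy=4,interpolation=cv2.INTER_CUBIC))
```

```text
13.7 [ 0.086  0.42   0.303  1.832 -0.153  0.912  2.047] [ 0.4982 -0.2227  0.2029] [-3.14035503e+00 -3.28125449e-04 -3.12392992e+00] [-0.50954958  0.74810958 -0.26343773] 0.08538200809221491
```

View pics/w10.png

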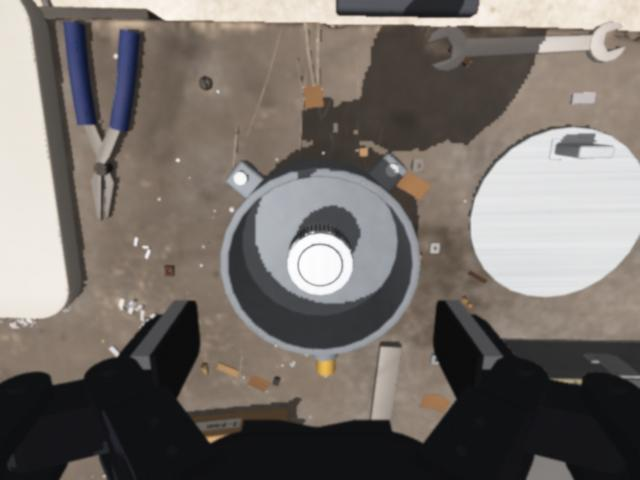

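View pics/s10z.png

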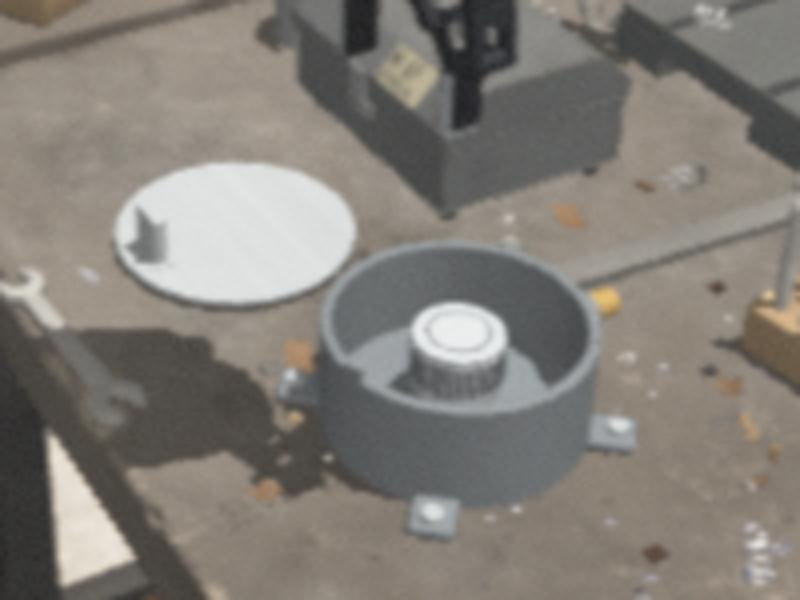

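```bash
python3 - <<'E'
from h import *
def circ(pts):
    A=np.c_[2*pts,np.ones(len(pts))];s=np.linalg.lstsq(A,(pts**2).sum(1),rcond=None)[0]; return s[:2].round(4),np.sqrt(s[2]+s[0]**2+s[1]**2).round(4)
c=dict(np.load("w10.npz")); im=cv2.imread("pics/w10.png"); g=cv2.cvtColor(im,cv2.COLOR_BGR2GRAY)
m=np.zeros_like(g); m[215:310,270:370]=(g[215:310,270:370]>215)*255
cs,_=cv2.findContours(m,0,2); h=cv2.convexHull(max(cs,key=cv2.contourArea))[:,0]
P=np.array([plane(c,u,v,.062)[:2] for u,v in h]); print("collar wrist",circ(P),cv2.minEnclosingCircle((P*1000).astype(np.float32)),cv2.boundingRect(h))
E
python3 - <<'E'
from h import *
def circ(pts):
    A=np.c_[2*pts,np.ones(len(pts))];s=np.linalg.lstsq(A,(pts**2).sum(1),rcond=None)[0]; return s[:2].round(4),np.sqrt(s[2]+s[0]**2+s[1]**2).round(4)
c=bot.get_calibration("scene"); im=cv2.imread("pics/s10.png"); g=cv2.cvtColor(im,cv2.COLOR_BGR2GRAY)
m=np.zeros_like(g); m[290:325,355:395]=(g[290:325,355:395]>190)*255
cs,_=cv2.findContours(m,0,2); h=cv2.convexHull(max(cs,key=cv2.contourArea))[:,0]
P=np.array([plane(c,u,v,.062)[:2] for u,v in h]); print("collar scene",circ(P),cv2.boundingRect(h))
c=bot.get_calibration("wrist"); im=cv2.imread("pics/w10.png")
cv2.imwrite("pics/w10z.png",cv2.resize(im[160:370,210:430],None,fx=2.8,fy=2.8,interpolation=cv2.INTER_CUBIC))
E
```

```text
collar wrist (array([ 0.5425, -0.2188]), np.float64(0.0263)) ((542.4560546875, -218.8616943359375), 26.474645614624023) (288, 234, 64, 61)
collar scene (array([ 0.5408, -0.221 ]), np.float64(0.0262)) (363, 296, 23, 15)
```

View pics/w10z.png

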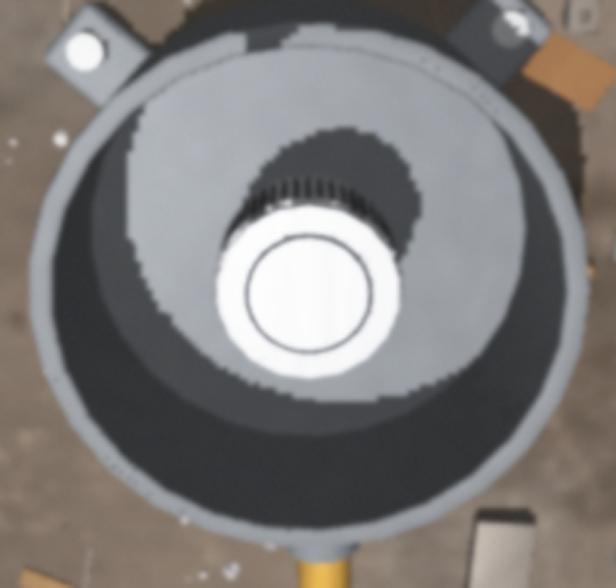

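Emit:
servo_tool --targets '[[[-0.44,0.03,0.6],0],[[-0.45,0.03,0.9],0],[[0,0,0.6],0],[[0,0,0],0]]'

```text
clock: 14.3
position: [0.5418, -0.214, 0.0964]
tool_rot: [3.14, -0.004, -3.118]
force: [-0.9, -0.7, 0.3]
grip_width: 0.085
```

Run:
```python
from h import *
s=bot.observe(); print(s['clock'],s['position'].round(4),s['tool_rot'].round(4),s['force'])
np.savez("w11.npz",**bot.get_calibration("wrist"))
cv2.imwrite("pics/w11.png",bot.grab_frame("wrist"))
```

```text
14.3 [ 0.5418 -0.214   0.0964] [ 3.1402 -0.0036 -3.1184] [-0.92230521 -0.68419661  0.29108055]
```

View pics/w11.png

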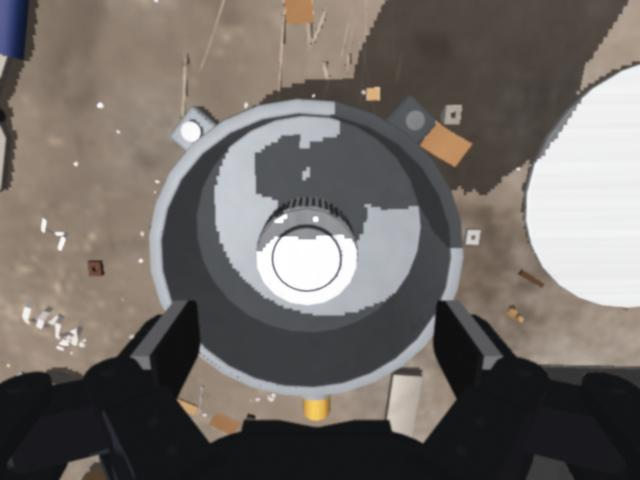

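Run:
```python
from h import *
c=dict(np.load("w11.npz"))
print(plane(c,307,259,.062),plane(c,256,258,.062),plane(c,358,258,.062),plane(c,307,305,.062))
```

```text
[ 0.54271628 -0.21811986  0.062     ] [ 0.54275332 -0.24491837  0.062     ] [ 0.54156442 -0.19133203  0.062     ] [ 0.56927883 -0.21769127  0.062     ]
```

Emit:
servo_tool --targets '[[[-0.02,-0.09,0.4],0],[[0,0,0.6],0],[[0,0,0.38],0],[[0,0,0],0]]'

```text
clock: 14.85
position: [0.5435, -0.22, 0.0283]
tool_rot: [3.141, -0.001, -3.12]
force: [0.2, 1.2, 0.6]
grip_width: 0.0853
```

Emit:
servo_tool --targets '[[[0,0,0],0],[[0,0,0],0],[[0,0,0],0],[[0,0,0],0]]' --gripper -1 --newtons 60

```text
clock: 15.35
position: [0.5446, -0.2203, 0.0295]
tool_rot: [-3.141, 0.001, -3.12]
force: [1.4, -0.1, 5.2]
grip_width: 0.0514
```

Emit:
servo_tool --targets '[[[0,0,0.05],0],[[0,0,0.02],0.6],[[0,0,0],0.6],[[0,0,0],0.6],[[0,0,0],0.6],[[0,0,0],0.6],[[0,0,0],0.6],[[0,0,0],0.6]]'

```text
clock: 16.35
position: [0.545, -0.2211, 0.0271]
tool_rot: [-3.141, 0.003, 2.795]
force: [-3.0, -1.6, 25.8]
grip_width: 0.0514
```

Run:
```python
from h import *
s=bot.observe(); print(s['clock'],s['position'].round(4),s['tool_rot'].round(4),s['force'],s['moment'],s['grip_width'])
```

```text
16.35 [ 0.545  -0.2211  0.0271] [-3.1412e+00  2.7000e-03  2.7950e+00] [-3.01292551 -1.59568085 25.76042785] [-0.19968271  0.96596449  0.27463201] 0.051359933238738144
```

Emit:
servo_tool --targets '[[[0,0,-0.02],0.5],[[0,0,0],0.5],[[0,0,0],0.5],[[0,0,0],0.5]]'

```text
clock: 16.85
position: [0.5442, -0.2211, 0.0275]
tool_rot: [-3.141, 0.001, 2.62]
force: [-4.4, -2.8, 17.2]
grip_width: 0.0515
```

Emit:
servo_tool --targets '[[[0,0,0],0.5],[[0,0,0],0.5],[[0,0,0],0.5],[[0,0,0],0.5]]'

```text
clock: 17.35
position: [0.5443, -0.2201, 0.0269]
tool_rot: [3.141, 0.001, 2.446]
force: [2.0, 0.8, 6.0]
grip_width: 0.0513
```

Emit:
servo_tool --targets '[[[0,0,0.06],0],[[0,0,0.02],0]]'

```text
clock: 17.6
position: [0.5458, -0.2205, 0.0242]
tool_rot: [3.14, 0.003, 2.447]
force: [0.2, 1.5, 33.6]
grip_width: 0.0513
```

Emit:
servo_tool --targets '[[[0,0,0],0],[[0,0,0],0]]'

```text
clock: 17.85
position: [0.5457, -0.2204, 0.0241]
tool_rot: [3.14, 0.003, 2.447]
force: [0.7, 1.6, 25.8]
grip_width: 0.051
```

Emit:
servo_tool --targets '[[[0,0,-0.02],0.4],[[0,0,0],0]]' --newtons 80

```text
clock: 18.1
position: [0.5449, -0.2199, 0.024]
tool_rot: [3.141, 0.001, 2.413]
force: [3.0, 2.3, 10.4]
grip_width: 0.0502
```

Run:
```python
from h import *
s=bot.observe(); print(s['clock'],s['position'].round(4),s['tool_rot'].round(4),s['force'],s['moment'],s['grip_width'])
im=bot.grab_frame("scene"); cv2.imwrite("pics/s12.png",cv2.resize(im[270:370,320:430],None,fx=6,fy=6,interpolation=cv2.INTER_CUBIC))
cv2.imwrite("pics/w12.png",bot.grab_frame("wrist"))
```

```text
18.1 [ 0.5449 -0.2199  0.024 ] [3.1406e+00 1.2000e-03 2.4128e+00] [ 2.99775046  2.32131639 10.39564512] [ 0.45063844 -0.4320836  -0.36579432] 0.050240263862468375
```

View pics/s12.png

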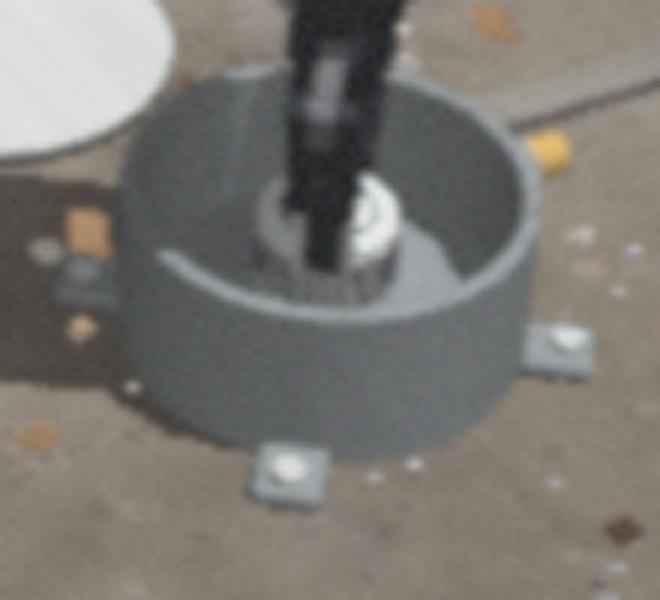

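View pics/w12.png

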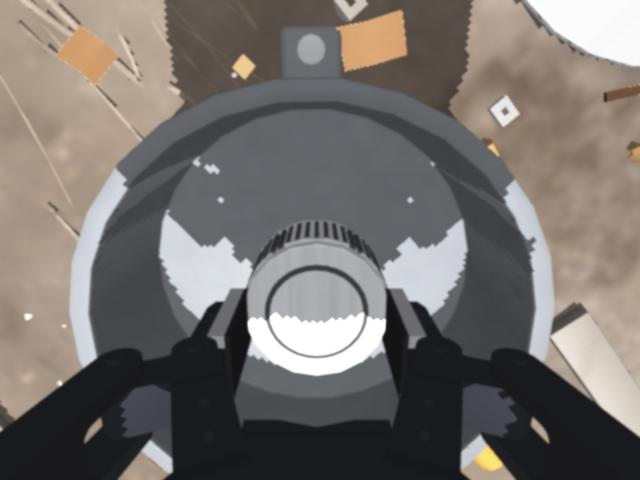

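Emit:
servo_tool --targets '[[[0,0,0],0.4],[[0,0,0.03],0],[[0,0,0],0]]'

```text
clock: 18.58
position: [0.5447, -0.22, 0.0223]
tool_rot: [3.141, 0.001, 2.379]
force: [2.8, 1.4, 6.1]
grip_width: 0.05
```

Run:
```python
from h import *
s=bot.observe(); print(s['clock'],s['position'].round(4),s['tool_rot'].round(4),s['force'],s['moment'],s['grip_width'])
```

```text
18.575 [ 0.5447 -0.22    0.0223] [3.1409e+00 9.0000e-04 2.3787e+00] [2.76438311 1.36517146 6.09028471] [ 0.20045445 -0.54503678 -0.0771683 ] 0.05004757912040942
```

Emit:
servo_tool --targets '[[[0,0,0.04],0],[[0,0,0],0]]'

```text
clock: 18.82
position: [0.5449, -0.22, 0.0219]
tool_rot: [3.14, 0.001, 2.378]
force: [-6.9, 7.5, 42.3]
grip_width: 0.0502
```

Emit:
servo_tool --targets '[[[0,0,0.04],0],[[0,0,0],0]]'

```text
clock: 19.08
position: [0.545, -0.2201, 0.0216]
tool_rot: [3.139, 0.001, 2.378]
force: [-17.6, 13.3, 78.0]
grip_width: 0.0502
```

Emit:
servo_tool --targets '[[[0,0,-0.05],0],[[0,0,0],0],[[0,0,0],0]]'

```text
clock: 19.45
position: [0.5449, -0.22, 0.022]
tool_rot: [3.14, 0.001, 2.379]
force: [-3.8, 5.6, 32.2]
grip_width: 0.0505
```

Run:
```python
from h import *
s=bot.observe(); print(s['clock'],s['position'].round(4),s['tool_rot'].round(4),s['force'],s['moment'],s['grip_width'])
np.savez("w13.npz",**bot.get_calibration("wrist"))
im=bot.grab_frame("wrist"); cv2.imwrite("pics/w13.png",im)
a=cv2.imread("pics/w12.png")
cv2.imwrite("pics/w13z.png",np.hstack([cv2.resize(x[210:390,230:400],None,fx=2.3,fy=2.3,interpolation=cv2.INTER_CUBIC) for x in (a,im)]))
```

```text
19.45 [ 0.5449 -0.22    0.022 ] [3.1401e+00 1.1000e-03 2.3785e+00] [-3.84992418  5.61294474 32.22120697] [ 0.92843362  1.16784506 -0.14515865] 0.050524120873402474
```

View pics/w13z.png

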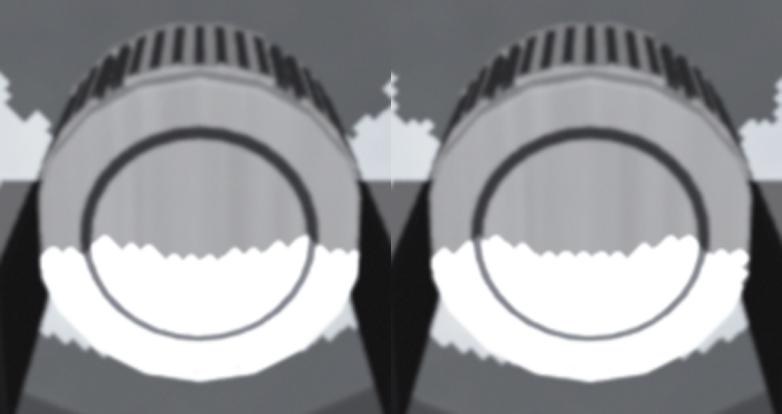

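Run:
```python
from h import *
b=bot.grab_frame("scene"); cv2.imwrite("pics/s13.png",b); a=cv2.imread("pics/s10.png")
cv2.imwrite("pics/s13z.png",np.hstack([cv2.resize(x[280:340,350:400],None,fx=8,fy=8,interpolation=cv2.INTER_CUBIC) for x in (a,b)]))
c=bot.get_calibration("scene")
for z in (.062,.0535):
    print(z,[((proj(c,(.5425+.0265*np.cos(t),-.2195+.0265*np.sin(t),z))-[350,280])*8).round().tolist() for t in np.radians([-45,-20,0,20,45])])
c12=dict(np.load("w13.npz"))
def width(im,box):
    x0,x1,y0,y1=box; g=cv2.cvtColor(im,cv2.COLOR_BGR2GRAY).astype(float)[y0:y1,x0:x1]
    return g
im=cv2.imread("pics/w10.png");
for r in (262,263,264,265): print(cv2.cvtColor(im,6)[r,284:356].tolist())
```

```text
0.062 [[287.0, 194.0], [286.0, 169.0], [273.0, 150.0], [250.0, 135.0], [214.0, 123.0]]
0.0535 [[286.0, 218.0], [284.0, 193.0], [271.0, 174.0], [248.0, 158.0], [212.0, 147.0]]
[170, 169, 175, 209, 241, 250, 252, 252, 252, 252, 252, 251, 242, 205, 176, 226, 249, 253, 253, 253, 253, 253, 252, 252, 252, 252, 252, 251, 251, 251, 251, 252, 252, 252, 252, 252, 252, 251, 251, 251, 251, 250, 250, 249, 249, 250, 251, 251, 251, 251, 250, 250, 250, 250, 250, 248, 234, 184, 164, 215, 243, 248, 249, 249, 249, 249, 247, 238, 204, 161, 154, 159]
[169, 168, 173, 207, 240, 250, 252, 252, 252, 252, 252, 250, 240, 196, 175, 228, 250, 253, 253, 253, 253, 253, 252, 252, 252, 251, 252, 251, 251, 251, 251, 252, 252, 252, 252, 252, 252, 251, 251, 251, 251, 250, 250, 249, 249, 250, 251, 251, 251, 251, 250, 250, 250, 250, 251, 249, 236, 190, 167, 215, 242, 248, 249, 249, 249, 249, 247, 238, 206, 165, 156, 159]
[169, 167, 172, 206, 240, 250, 252, 252, 252, 252, 252, 250, 239, 192, 176, 230, 250, 253, 253, 253, 253, 252, 252, 252, 251, 251, 252, 251, 251, 251, 251, 252, 252, 252, 252, 252, 252, 251, 251, 251, 251, 250, 250, 249, 249, 250, 251, 251, 251, 251, 250, 250, 250, 250, 251, 249, 237, 194, 166, 212, 242, 248, 249, 249, 249, 249, 247, 238, 206, 165, 156, 158]
[169, 167, 172, 205, 240, 250, 251, 252, 252, 252, 252, 250, 239, 194, 177, 230, 250, 253, 253, 253, 252, 252, 252, 252, 251, 251, 251, 251, 251, 251, 251, 252, 252, 252, 252, 252, 252, 251, 251, 251, 251, 250, 250, 249, 249, 250, 251, 251, 251, 251, 250, 250, 250, 250, 250, 249, 237, 192, 162, 209, 242, 248, 248, 249, 249, 249, 247, 237, 203, 165, 154, 157]
```

View pics/s13z.png

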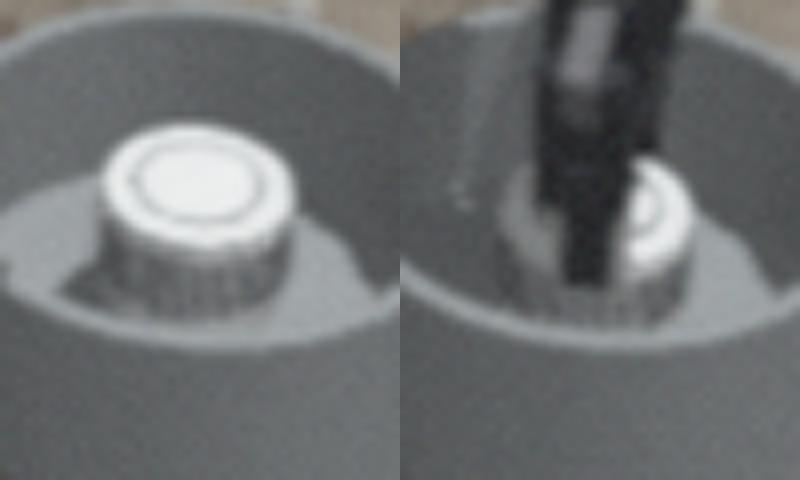

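Run:
```python
from h import *
a,b=[cv2.cvtColor(cv2.imread(p),6).astype(float) for p in ("pics/s10.png","pics/s13.png")]
def cross(col,up):
    out=[]
    n=col-150
    idx=np.where(n[:-1]*n[1:]<0)[0]
    return [round(i+n[i]/(n[i]-n[i+1]),2) for i in idx]
for u in range(380,387):
    print(u,[cross(x[293:318,u],0) for x in (a,b)])
for v in (306,308,309,310,312,314):
    print(v,[cross(x[v,378:395],0) for x in (a,b)])
g=cv2.cvtColor(cv2.imread("pics/w13.png"),6)
for r in (306,310,): print(g[r,240:395].tolist())
```

```text
380 [[np.float64(3.38), np.float64(18.12)], [np.float64(6.77)]]
381 [[np.float64(3.87), np.float64(18.15)], [np.float64(6.74), np.float64(20.71)]]
382 [[np.float64(4.39), np.float64(17.48)], [np.float64(7.11), np.float64(20.32)]]
383 [[np.float64(17.2)], [np.float64(7.69), np.float64(19.46)]]
384 [[np.float64(5.69), np.float64(16.07)], [np.float64(8.46), np.float64(18.84)]]
385 [[np.float64(6.71), np.float64(14.97), np.float64(23.4)], [np.float64(9.65), np.float64(17.92)]]
386 [[np.float64(8.7), np.float64(14.56), np.float64(21.33)], [np.float64(11.69), np.float64(17.08), np.float64(23.67)]]
306 [[np.float64(8.35)], [np.float64(0.2), np.float64(8.53)]]
308 [[np.float64(6.97), np.float64(8.64), np.float64(10.07)], [np.float64(0.19), np.float64(10.06)]]
309 [[np.float64(6.07), np.float64(8.73)], [np.float64(0.07), np.float64(11.56)]]
310 [[np.float64(5.24), np.float64(8.75), np.float64(13.29)], [np.float64(13.06)]]
312 [[np.float64(8.68), np.float64(14.53)], [np.float64(5.77), np.float64(8.74), np.float64(14.45)]]
314 [[np.float64(8.19), np.float64(15.47)], [np.float64(0.27), np.float6
[... 830 characters left out ...]
68, 169, 169, 171, 170, 170, 170, 170, 170, 171, 171, 171, 163, 139, 93, 65, 59, 68, 96, 137, 167, 176, 178, 178, 178, 177, 177, 177, 176, 175, 175, 175, 177, 176, 177, 176, 175, 173, 170, 169, 170, 170, 172, 173, 173, 171, 170, 171, 170, 171, 171, 170, 171, 173, 173, 173, 174, 173, 174, 175, 175, 174, 176, 176, 174, 174, 173, 173, 172, 172, 171, 170, 170, 171, 171, 172, 171, 169, 168, 166, 166, 165, 166, 165, 165, 169, 169, 170, 171, 172, 173, 175, 175, 175, 174, 174, 173, 172, 170, 169, 169, 168, 169, 169, 171, 172, 175, 176, 176, 174, 166, 146, 107, 73, 60, 62, 83, 123, 157, 169, 170, 170, 170, 171, 171, 171, 172, 172, 172, 173, 174, 174, 173, 163, 131, 75, 31, 20, 20, 19, 20, 21, 20, 23]
```

Emit:
servo_tool --targets '[[[0,0,0],0],[[0,0,0],0],[[0,0,0],0],[[0,0,0],0]]'

```text
clock: 20.05
position: [0.5449, -0.22, 0.022]
tool_rot: [3.14, 0.001, 2.379]
force: [-4.6, 5.4, 31.5]
grip_width: 0.0507
```

View pics/s13.png

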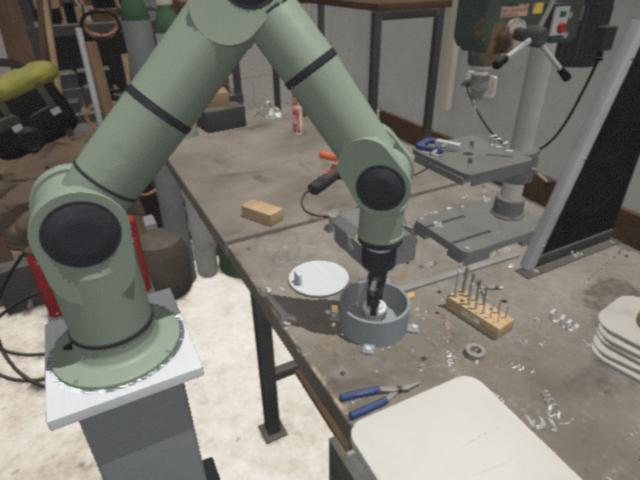

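Run:
```python
from workcell import bot
s=bot.observe(); print(s['clock'],s['position'],s['force'],s['grip_width'])
print(bot.job_done())
```

```text
20.05 [ 0.54487818 -0.2200152   0.02200785] [-4.59380171  5.41379336 31.51461548] 0.05065323756087702
the job is handed in; nothing more can be done
None
```

The lid is off and lying flat on the bench, and I handed the job in at 20 s while still holding the collar pushed home.

**Lid:** My first lift raised the lid flat by about 26 mm instead of tipping it. I set it back on the rim and pushed its plug against the far inner wall while lifting. That tipped it about its far edge to roughly 19–20°, judged from the scene view. I then lifted it off and laid it between the toolbox and the spanner. The last wrist and scene pictures show it flat.

**Collar:** I gripped it and turned it clockwise under light push. The pin stopped it at first. After about 0.75–0.79 rad the push-back fell to 6 N, the collar dropped over the pin, and it reached a hard stop.

**Last checks:**
- **Hold:** the push was steady at about 31.5 N and the tool height did not change over the last 0.6 s.
- **Depth:** the tool went down about 7.5 mm after the grip closed; the grip itself may have pressed the collar down by up to 1 mm. The scene camera showed the collar's top about 7.9 mm lower. Both are slightly under the nominal 8.5 mm but near their accuracy, and the stop was hard, so I take it as fully home. Nothing measured the spring plate directly.
- **Other things on the bench:** the bushing and beech block look unmoved in the last scene view. The spanner was unmoved in the view taken after laying the lid; I did not check it again.

While finding the hard stop, the wrist force briefly reached 78 N through the pads, below the 120 N limit. I then backed off to about 32 N.

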